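Open the battery cover of the dust collector's control box

ROBOT

A 7-joint arm with a two-finger parallel gripper is mounted at the origin on the work surface. World frame = base frame: x ahead of the robot, y to its left, z up, the work surface at z = 0. Lengths are in m, angles in rad, forces in N, time in s.
With the tool pointing down it reaches from about 0.35 to 0.9 m from the base axis. Payload 8.1 kg.
Tool frame: the origin (TCP) lies midway between the tips of the shut fingers; the grasp point (between the pads) lies 19 mm behind it; x points along the fingers, z is the direction in which the jaws open and shut, and the axes are right-handed (so a half turn about x gives the same grasp; the last joint's range is limited). The gripper opens to 92 mm and grips with 3 to 60 N. Pads are 19 mm wide; open, the fingers measure 130 mm over their backs; the gripper's body (75 mm by 190 mm) begins 47 mm behind the grasp point.
Start: joints at [-1.306, 0.434, 0.025, 1.573, -0.012, 1.134, -0.075], TCP at [0.225, 0.583, 0.227] pointing down, gripper open.
Joint ranges: [-2.62, 2.62], [-0.44, 2.09], [-1.27, 1.32], [0.08, 2.57], [-1.32, 4.46], [0.12, 2], [-2.74, 2.74]. Speed limits (rad/s): [2.22, 2.22, 3.01, 3.01, 3.14, 3.14, 3.14].

INTERFACE

Orientations are given as a rotation vector (axis times angle).
In Python, from cell import arm, optics, finder gives the robot as it stands.
- The arm moves only by the tool send_rows, never from a script. Its argument "rows" is a list that holds one entry, the list of rows, each a list of 7 numbers: the shift along the tool's x, y, z in mm, then the turn, a rotation vector about the tool's x, y, z in degrees, then the opening in per cent of the stroke, from 0 (shut) to 100 (fully open). A call has exactly 8 rows; each row is the pose to reach, as a shift and turn from the pose commanded when the call began, along the tool's axes at that moment; what a row does not reach only later rows make up. A row lasts 1/10 s, in which the tool goes at most 50 mm and 8.59 degrees, less where a joint would pass 70% of its speed; a pose out of reach is approached as far as the arm can. A call with a gripper value outside its range is refused whole. The fingers move at their own pace and stop on an object; "grip_force" is the grip in N (left out, the last holds). Time passes only in rows, so rows that repeat a pose let the fingers close, or fill a call up. It gives the time, the measured TCP pose, the force and the opening at its end, in the units of the state.
- arm.observe(): the state, without advancing time (a new reading comes with each control period).
- optics.get_image(name): name is "scene" or "top" or "wrist"; returns (picture, depth): 384x512x3 uint8, red, green, blue; 384x512 float32, m along the optical axis (not along the pixel's ray), 0 where there is no reading.
- optics.get_calibration(name): a dict with "camera_matrix" (3x3 intrinsics, pixels), "position" and "orientation" of the camera in the world; the wrist camera has in their place "T_tool_cam" (4x4, takes a point from camera to tool coordinates, whose origin is the TCP and whose axes are the tool frame's). Camera axes: x right, y up, looking along -z (the intrinsics and any distortion apply to the point x, -y, -z); pixel columns grow to the right and rows downward; lengths in m; the calibration is good to about 2 mm. A picture is of the moment at which its call begins: read the wrist's pose just before it. get_calibration takes no time and is no camera call.
- arm.sign_off(): hands the job in, once; it reports no verdict.
Trained networks look in the newest picture that a camera, given by its name, has taken for a name from the list of things; names that differ only in an ending like _2 or _b are one class to them, and where a whole thing is asked for, a point or a joint stands for the part that bears it (a point fixed in the world has none). Each returns a list of dicts, best first, with "confidence" (0 to 1); they miss things now and then, are a little off and sometimes report something else, mostly with a low value. They report only what shows in the picture. A call takes as long as a camera call. They do not tell look-alikes from the thing itself.
- finder.search_frame(camera, thing): "bbox" ([left, top, width, height] in pixels, round what is visible of it).
- finder.regions_of(camera, thing): "region" (384x512 bool, what is visible of it) and "bbox" ([left, top, width, height] in pixels, round what is visible of it).
- finder.place_of(camera, thing): "xy" ([column, row] in pixels: a listed point, or the origin of a listed thing).
The state is a dict: "clock": time; "joints": joint angles; "dq": joint speeds; "joint_efforts": joint torques, N m; "position": TCP position; "ee_rot": TCP orientation; "force": force on the tool from outside, world axes, zero at the start; "ft_torque": the same for the moment, N m; "width": opening from 0.0 (shut) to 1.0 (fully open).
Only numpy, scipy, OpenCV 4.12 (cv2) and the standard library are available. Lean on these libraries where they do the work, as an engineer would, in place of code of your own. Each camera call takes 0.05 s, during which the arm holds its last target.

TASK

The batteries in the dust collector's control box (the grey box with three round buttons and a stub antenna) need changing. Slide its thumb latch sideways from the end of the short black track where it sits to the other end, so that the sprung battery cover pops up, and leave the cover standing open. Keep the look-alike box with the display window shut.

Things in the scene. Friction and masses are not known exactly. Their poses are not given: they have to be found in the camera images.
- hub_thumb (a point): Centre of the control box's latch thumb piece: ribbed aluminium block, 20 (x) x 14 (y) x 16 mm tall, this point 8.5 mm above the flat deck, the deck 50 mm above the table. +y: the way it slides to release, to the other end of its black track; +x: to the cover; z up. Deck clear 40 mm on its y sides, 20 mm in -x; in +x its tongue (14 mm wide, 3 mm thick) reaches 25 mm, over the cover's catch.
- hub_latch (a joint): Travel in m of that latch: about 0 (up to 0.002) latched, 0.016 at the far stop; the cover is freed at about 0.009. It slides with about 2 to 3 N and stays where it is left. The control box: grey plastic, 200 (x) x 110 (y) x 50 mm, fixed to the iron table by magnets; three round black buttons and a 40 mm stub antenna at its +x end.
- hub_cover (a joint): Angle in rad of the control box's battery cover: about 0 shut, 1.25 fully open (stop). Ribbed black panel 95 (x) x 98 (y) mm, flush with the deck; near edge 27 mm in +x from the thumb piece's starting point, hinge 122 mm in +x along the far edge. Once the latch is clear a spring swings it up and over to +x within about a second and keeps it open.
- gauge_cover (a joint): Angle in rad of the other box's battery cover: about 0 shut, 1.25 open. That box is the same grey box with the same cover and latch, but with one wide display window where the control box has its buttons and antenna. It must stay shut.
Things that resemble listed ones, but are neither listed nor needed, are in the scene too. Leave any red look-alike of the part that bears hub_thumb alone.

How it is judged:
At the end, for the whole second after the job is handed in: The control box's cover stands open by more than 1.0 rad and is at rest, and the other box's cover is shut (under 0.1 rad) (value of joint hub_cover above 1 rad and velocity of joint hub_cover below 0.2 rad/s and value of joint gauge_cover below 0.1 rad); the robot touches nothing.
It fails at once if the cover of the other box, with the display window, comes open (value of joint gauge_cover above 0.15 rad).
It also fails if it takes over 27 s, if anything falls off the work surface, if the arm or the gripper's body presses on something with over 40 N, if the wrist force passes 120 N, or if a joint passes its speed limit or range.

## Working session

There is one attempt and no reset: what is moved stays moved. The work goes in short steps, Python scripts to look and compute and a tool call to move; the robot and the scene stay as the last step left them, time stands still between calls to the robot, and variables do not carry over. Pictures are saved under pics/ and viewed, and the job is handed in when it is done.

Besides the shell and the picture viewer there is one more tool, called as name([rows], argument=value, ...), one row to a line, values as JSON. send_rows: Moves the arm, as the interface text tells. Its arguments: {"type":"object","properties":{"rows":{"type":"array"},"grip_force":{"type":"number"}},"required":["rows"]}

```bash
mkdir -p pics; ls
cat > h.py <<'E'
import numpy as np, cv2
from scipy.spatial.transform import Rotation as R
from cell import arm, optics, finder
def campose(n,st=None):
    c=optics.get_calibration(n)
    K=np.array(c["camera_matrix"])
    if "T_tool_cam" in c:
        T=np.eye(4);T[:3,:3]=R.from_rotvec(st["ee_rot"]).as_matrix();T[:3,3]=st["position"]
        return K,T@np.array(c["T_tool_cam"]),c
    T=np.eye(4);T[:3,3]=c["position"];o=np.array(c["orientation"])
    T[:3,:3]=o if o.shape==(3,3) else R.from_rotvec(o).as_matrix() if o.size==3 else R.from_quat(o).as_matrix()
    return K,T,c
def w(K,T,u,v,d):
    p=np.array([(u-K[0,2])/K[0,0]*d,-(v-K[1,2])/K[1,1]*d,-d,1]);return (T@p)[:3]
def onplane(K,T,u,v,z):
    a=w(K,T,u,v,1.0);o=T[:3,3];return o+(a-o)*(z-o[2])/(a[2]-o[2])
def proj(K,T,P):
    p=np.linalg.inv(T)@np.r_[P,1];return K[0,0]*p[0]/-p[2]+K[0,2],K[1,1]*-p[1]/-p[2]+K[1,2]
def save(n,im): cv2.imwrite("pics/"+n,im[:,:,::-1])
E
python3 - <<'E'
from h import *
st=arm.observe();print(st)
for n in ["top","scene","wrist"]:
    st=arm.observe();im,d=optics.get_image(n);save(n+"0.png",im);np.savez("/tmp/%s0.npz"%n,im=im,d=d)
    print(n,optics.get_calibration(n))
    if n!="wrist":
        for p in finder.place_of(n,"hub_thumb"):
            u,v=p["xy"];K,T,c=campose(n,st);dd=d[int(round(v)),int(round(u))];print(p,dd,w(K,T,u,v,dd),onplane(K,T,u,v,.0585))
E
```

```text
pics
{'clock': 0.0, 'joints': array([-1.30564565,  0.43521419,  0.024967  ,  1.57406708, -0.0116118 ,
        1.13399212, -0.07510053]), 'dq': array([-2.21281465e-04,  2.86684056e-04,  1.01707521e-03,  6.81309902e-05,
       -1.43700206e-03, -1.01479808e-03,  6.61426607e-04]), 'joint_efforts': array([-2.84896742e-04, -6.67834640e+01,  9.85020362e-01, -3.14474881e+01,
       -6.06066710e-02,  4.26648546e-02,  1.57648496e-04]), 'position': array([0.22456588, 0.58273284, 0.22596196]), 'ee_rot': array([-0.93508793,  1.3622748 ,  0.9334858 ]), 'force': array([ 0.36572181, -0.71297453,  0.09058501]), 'ft_torque': array([-0.06004623,  0.03957503,  0.04267262]), 'width': 1.0010765389221332}
top {'camera_matrix': array([[500.09351348,   0.        , 244.50764815],
       [  0.        , 500.09351348, 191.21734589],
       [  0.        ,   0.        ,   1.        ]]), 'position': array([ 0.32270906, -0.0225399 ,  1.16442686]), 'orientation': array([ 0.13873778, -0.12097626, -1.54641207])}
{'xy': [333.7, 310.0], 'confidence': 0.66} 1.0680467 [ 0.25278558 -0.20403838  0.06737011] [ 0.25222023 -0.2
[... 409 characters left out ...]
 0.52369548 -0.26441192  0.0585    ]
{'xy': [221.9, 101.5], 'confidence': 0.39} 1.1904689 [ 0.25975241 -0.2050021   0.07011984] [ 0.24605031 -0.21205627  0.0585    ]
wrist {'camera_matrix': array([[268.80773549,   0.        , 255.81830827],
       [  0.        , 268.80773549, 195.78844162],
       [  0.        ,   0.        ,   1.        ]]), 'T_tool_cam': array([[-6.00813863e-04,  2.52566364e-01, -9.67579387e-01,
        -1.56439524e-01],
       [ 4.25900436e-04,  9.67579539e-01,  2.52566139e-01,
         6.66723156e-02],
       [ 9.99999729e-01, -2.60347246e-04, -6.88903325e-04,
         2.61222198e-04],
       [ 0.00000000e+00,  0.00000000e+00,  0.00000000e+00,
         1.00000000e+00]])}
```

View pics/top0.png

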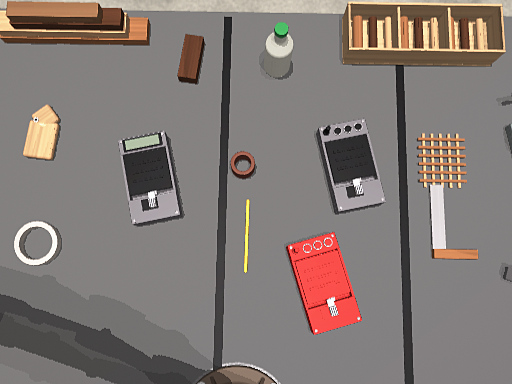

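View pics/scene0.png

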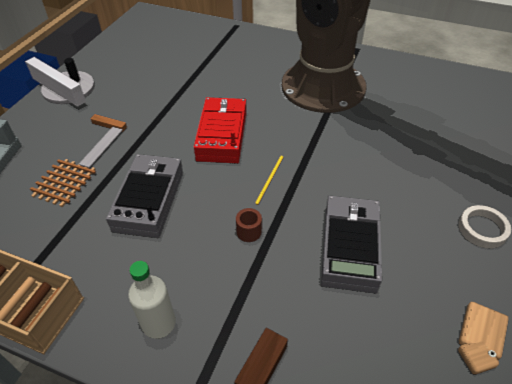

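Candidates: the grey box at top (351,166) has three round buttons and an antenna, so it is the target. The red box at (323,283) is a look-alike, and the grey box at (149,178) has the display window. I'll confirm with crops.

Run:
```python
from h import *
a=np.load("/tmp/top0.npz");b=np.load("/tmp/scene0.npz")
c1=cv2.resize(a["im"][115:219,310:394],None,fx=5,fy=5,interpolation=cv2.INTER_CUBIC)
c2=cv2.resize(b["im"][145:237,100:190],None,fx=4,fy=4,interpolation=cv2.INTER_CUBIC)
H=max(c1.shape[0],c2.shape[0]);p=lambda c:np.pad(c,((0,H-c.shape[0]),(0,0),(0,0)))
save("crop0.png",np.hstack([p(c1),p(c2)][:2]))
K,T,c=campose("top")
m=(a["d"]>0)
v,u=np.mgrid[:384,:512];d=a["d"]
P=np.stack([(u-K[0,2])/K[0,0]*d,-(v-K[1,2])/K[1,1]*d,-d],-1)@T[:3,:3].T+T[:3,3]
Z=P[...,2]
s=(u>312)&(u<390)&(v>112)&(v<218)&m
print(np.percentile(Z[s],[5,50,95]))
deck=s&(Z>.04)&(Z<.075)
r=cv2.minAreaRect(P[...,:2][deck].astype(np.float32));print(r,cv2.boxPoints(r))
q=s&(Z>np.median(Z[deck])+.006);ys,xs=np.where(q)
for y,x in zip(ys,xs):print(x,y,P[y,x].round(3))
print(np.median(Z[deck]),np.median(Z[(u>250)&(u<280)&(v>200)&(v<230)]))
```

```text
[-0.002738    0.04042055  0.05568061]
((0.5766368508338928, -0.24935871362686157), (0.20025357604026794, 0.11128798127174377), 12.683043479919434) [[ 0.46673614 -0.21705604]
 [ 0.49117023 -0.32562855]
 [ 0.68653756 -0.2816614 ]
 [ 0.6621035  -0.17308888]]
356 124 [ 0.669 -0.26   0.058]
359 124 [ 0.668 -0.266  0.06 ]
356 125 [ 0.667 -0.26   0.058]
327 126 [ 0.651 -0.188  0.095]
328 126 [ 0.654 -0.191  0.088]
329 126 [ 0.653 -0.193  0.092]
349 126 [ 0.663 -0.243  0.062]
355 126 [ 0.664 -0.257  0.058]
357 126 [ 0.664 -0.262  0.059]
359 126 [ 0.664 -0.267  0.058]
326 127 [ 0.651 -0.187  0.089]
327 127 [ 0.652 -0.189  0.087]
328 127 [ 0.651 -0.191  0.09 ]
329 127 [ 0.65  -0.193  0.093]
330 127 [ 0.651 -0.196  0.088]
345 127 [ 0.661 -0.234  0.06 ]
357 127 [ 0.662 -0.262  0.058]
326 128 [ 0.648 -0.186  0.09 ]
327 128 [ 0.648 -0.188  0.091]
328 128 [ 0.648 -0.191  0.09 ]
329 128 [ 0.649 -0.193  0.088]
330 128 [ 0.65  -0.196  0.086]
336 128 [ 0.659 -0.214  0.058]
337 128 [ 0.659 -0.216  0.058]
338 128 [ 0.658 -0.219  0.059]
356 128 [ 0.659 -0.26   0.058]
325 129 [ 0.65  -0.186  0.075]
326 129
[... 3645 characters left out ...]
.071]
359 191 [ 0.512 -0.263  0.064]
360 191 [ 0.511 -0.264  0.069]
361 191 [ 0.512 -0.267  0.064]
362 191 [ 0.512 -0.268  0.069]
357 192 [ 0.51  -0.258  0.066]
358 192 [ 0.509 -0.26   0.068]
359 192 [ 0.509 -0.262  0.067]
360 192 [ 0.509 -0.264  0.07 ]
361 192 [ 0.509 -0.266  0.07 ]
362 192 [ 0.509 -0.268  0.07 ]
356 193 [ 0.508 -0.257  0.059]
357 193 [ 0.507 -0.258  0.067]
358 193 [ 0.507 -0.26   0.067]
359 193 [ 0.508 -0.263  0.065]
360 193 [ 0.508 -0.266  0.06 ]
361 193 [ 0.507 -0.266  0.068]
362 193 [ 0.508 -0.27   0.063]
356 194 [ 0.506 -0.257  0.059]
357 194 [ 0.505 -0.258  0.064]
358 194 [ 0.506 -0.261  0.062]
359 194 [ 0.506 -0.264  0.06 ]
0.05150951652149294 -0.00014920770207016432
```

View pics/crop0.png

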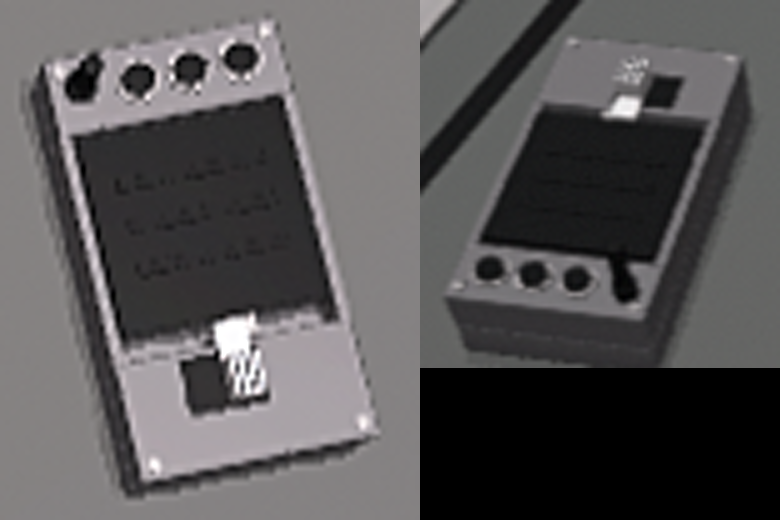

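Confirmed: the cropped box has three buttons and an antenna, and its thumb is at top (358,189). The black track is free towards world +y. Next I'll work out the move.

```bash
cat >> h.py <<'E'
a=np.deg2rad(12.68);xb=np.array([np.cos(a),np.sin(a),0]);yb=np.array([-np.sin(a),np.cos(a),0])
Rt=np.column_stack([[0,0,-1.],-xb,yb]); TH=np.array([.515,-.2625,.0585])
def togo(P,st):
    R0=R.from_rotvec(st["ee_rot"]);
    return (R0.inv().apply(np.array(P)-st["position"])*1000).round(1),np.rad2deg((R0.inv()*R.from_matrix(Rt)).as_rotvec()).round(2)
E
python3 - <<'E'
from h import *
st=arm.observe();print(np.linalg.det(Rt));print(R.from_rotvec(st["ee_rot"]).as_matrix().round(3))
print(togo([.515,-.2625,.20],st))
E
```

```text
1.0
[[-0.    -0.933  0.36 ]
 [-0.001  0.36   0.933]
 [-1.    -0.    -0.001]]
(array([  26.9, -574.9, -684.5]), array([-3.376e+01, -4.000e-02, -1.000e-02]))
```

send_rows([
  [[0,-32,-38,-4,0,0,60],[0,-64,-76,-8,0,0,40],[0,-96,-114,-12,0,0,40],[0,-128,-152,-16,0,0,40],[0,-160,-190,-20,0,0,40],[0,-192,-228,-24,0,0,40],[0,-224,-266,-28,0,0,40],[0,-256,-304,-33.8,0,0,40]],
])

```text
clock: 1.05
position: [0.3546, 0.2055, 0.2269]
ee_rot: [-1.373, 1.093, 1.373]
force: [0.6, -0.5, 0.0]
width: 0.41
```

Run:
```python
from h import *
st=arm.observe();print(st["position"],st["joints"],st["clock"],togo([.515,-.2625,.20],st))
```

```text
[0.35458772 0.20554206 0.2269439 ] [-0.7519235   0.07696997  0.10331203  2.06434565 -0.0096072   0.99989689
  1.15222514] 1.05 (array([  26.7,  -51.8, -492.1]), array([0.22, 0.03, 0.04]))
```

send_rows([
  [[0,-5,-49,0.2,0,0,40],[0,-10,-98,0.2,0,0,40],[0,-15,-147,0.2,0,0,40],[0,-20,-196,0.2,0,0,40],[0,-25,-245,0.2,0,0,40],[5,-30,-294,0.2,0,0,40],[10,-35,-343,0.2,0,0,40],[15,-40,-392,0.2,0,0,40]],
])

```text
clock: 1.85
position: [0.4801, -0.168, 0.2117]
ee_rot: [-1.369, 1.097, 1.368]
force: [0.9, 0.9, -0.1]
width: 0.398
```

Run:
```python
from h import *
st=arm.observe();print(st["position"],st["joints"],st["clock"],togo([.515,-.2625,.15],st))
```

```text
[ 0.48009013 -0.16796625  0.2117473 ] [-0.1469988   0.26815871  0.47519281  1.9026575  -0.14463549  1.00329634
  2.1815345 ] 1.85 (array([ 61.8, -13.5, -99.9]), array([-0.12, -0.01,  0.05]))
```

send_rows([
  [[15,-4,-30,-0.1,0,0,40],[30,-8,-60,-0.1,0,0,40],[45,-12,-90,-0.1,0,0,40],[62,-13.5,-100,-0.1,0,0,40],[62,-13.5,-100,-0.1,0,0,40],[62,-13.5,-100,-0.1,0,0,40],[62,-13.5,-100,-0.1,0,0,40],[62,-13.5,-100,-0.1,0,0,40]],
])

```text
clock: 2.65
position: [0.515, -0.2599, 0.1507]
ee_rot: [-1.371, 1.095, 1.369]
force: [0.8, 0.3, 0.8]
width: 0.402
```

Run:
```python
from h import *
st=arm.observe();im,d=optics.get_image("wrist");save("w1.png",im)
print(st["position"],togo(TH-[0,0,.0045],st))
K,T,c=campose("wrist",st)
for p in finder.place_of("wrist","hub_thumb"):
    u,v=p["xy"];dd=d[int(round(v)),int(round(u))];print(p,dd,w(K,T,u,v,dd),onplane(K,T,u,v,.0585))
v,u=np.mgrid[:384,:512]
P=np.stack([(u-K[0,2])/K[0,0]*d,-(v-K[1,2])/K[1,1]*d,-d],-1)@T[:3,:3].T+T[:3,3]
q=P-TH;X=q@xb;Y=q@yb
m=(d>0)&(abs(X)<.035)&(abs(Y)<.05)
print("deck z",np.median(P[...,2][m]))
t=m&(P[...,2]>.061)&(P[...,2]<.075)
print(t.sum(),[ (np.percentile(k[t],[2,50,98])*1000).round(1) for k in (X,Y,P[...,2])])
```

```text
[ 0.51499561 -0.25992076  0.15068011] (array([96.7,  0.7, -2.5]), array([ 0.02, -0.01,  0.08]))
{'xy': [252.4, 196.5], 'confidence': 0.68} 0.2482089 [ 0.51264245 -0.26388229  0.06713671] [ 0.51490585 -0.26348529  0.0585    ]
deck z 0.2474641017101631
306 [array([-8.3,  0.5, 11.3]), array([-7.7, -1.2,  5.3]), array([61.9, 65. , 67. ])]
```

View pics/w1.png

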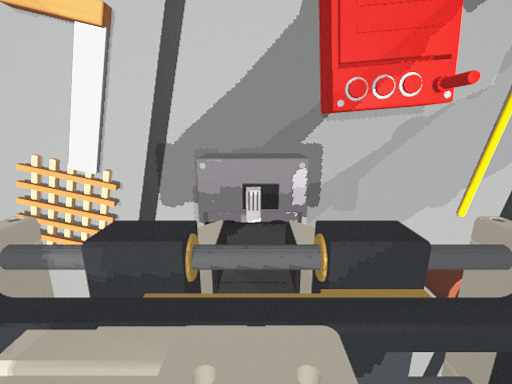

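The wrist view shows the thumb at (253,200), between the fingers, with the black track to its right (+y). It is 1 mm from my estimate, so I'll descend straddling it.

send_rows([
  [[20,0,-3.7,0,0,0,40],[40,0,-3.7,0,0,0,40],[60,0,-3.7,0,0,0,40],[75,0,-3.7,0,0,0,40],[85,0,-3.7,0,0,0,40],[92,0,-3.7,0,0,0,40],[96,0,-3.7,0,0,0,40],[96,0,-3.7,0,0,0,40]],
])

```text
clock: 3.55
position: [0.5153, -0.2644, 0.0537]
ee_rot: [-1.37, 1.097, 1.37]
force: [-0.7, -0.0, 0.0]
width: 0.401
```

Run:
```python
from h import *
st=arm.observe();print(st["position"],st["force"],togo(TH-.0012*yb,st))
im,d=optics.get_image("wrist");save("w2.png",im);
```

```text
[ 0.51534341 -0.26438232  0.0537046 ] [-0.74691654 -0.01821256  0.03801018] (array([-4.8, -0.1,  0.7]), array([-0.05,  0.  ,  0.  ]))
```

View pics/w2.png

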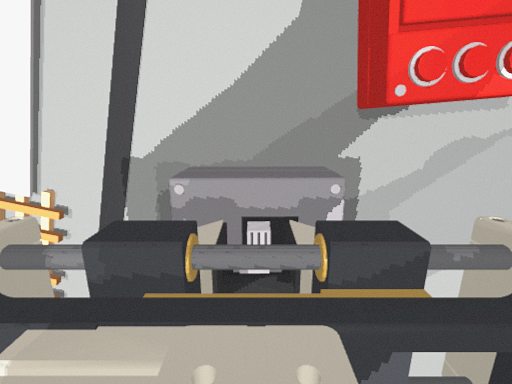

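The thumb (258,247) sits between the fingers with no contact. I'll push +y: about 11 mm of gap, then about 13 mm of travel.

send_rows([
  [[0,0,4,0,0,0,40],[0,0,8,0,0,0,40],[0,0,11,0,0,0,40],[0,0,14,0,0,0,40],[0,0,17,0,0,0,40],[0,0,20,0,0,0,40],[0,0,23,0,0,0,40],[0,0,25,0,0,0,40]],
])

```text
clock: 4.4
position: [0.5099, -0.2397, 0.0538]
ee_rot: [-1.37, 1.097, 1.369]
force: [0.8, -0.7, 1.2]
width: 0.4
```

Run:
```python
from h import *
st=arm.observe();print(st["position"],st["force"],(st["position"]-TH)@yb)
im,d=optics.get_image("scene");save("s3.png",im)
```

```text
[ 0.50993809 -0.23972332  0.05383768] [ 0.78442768 -0.65034178  1.22805549] 0.02333229894540348
```

View pics/s3.png

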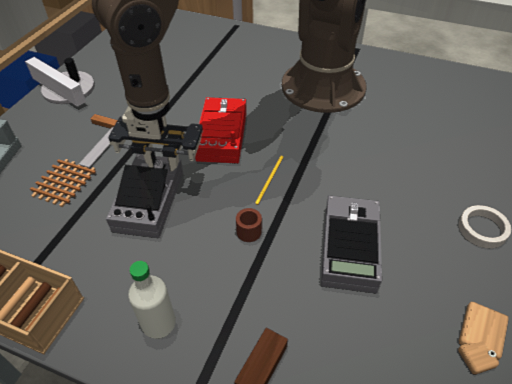

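The scene view shows the cover (143,185) perhaps just starting to lift. I'll push 2 mm more, hold and look again.

send_rows([
  [[0,0,1,0,0,0,40],[0,0,2,0,0,0,40],[0,0,2,0,0,0,40],[0,0,2,0,0,0,40],[0,0,2,0,0,0,40],[0,0,2,0,0,0,40],[0,0,2,0,0,0,40],[0,0,2,0,0,0,40]],
])

```text
clock: 5.25
position: [0.5093, -0.2379, 0.0536]
ee_rot: [-1.369, 1.097, 1.37]
force: [-0.1, 0.0, -0.6]
width: 0.396
```

Run:
```python
from h import *
st=arm.observe();print(st["position"],st["force"],(st["position"]-TH)@yb)
a,d=optics.get_image("scene");b,_=optics.get_image("wrist");save("s4.png",np.hstack([cv2.resize(a[100:250,70:220],(400,400)),cv2.resize(b,(400,300))[:,:].repeat(1,0) if 0 else cv2.resize(b[100:292,150:342],(400,400))]))
```

```text
[ 0.5092615  -0.23791276  0.0536408 ] [-0.11075812  0.01367877 -0.63267738] 0.025247223022112665
```

View pics/s4.png

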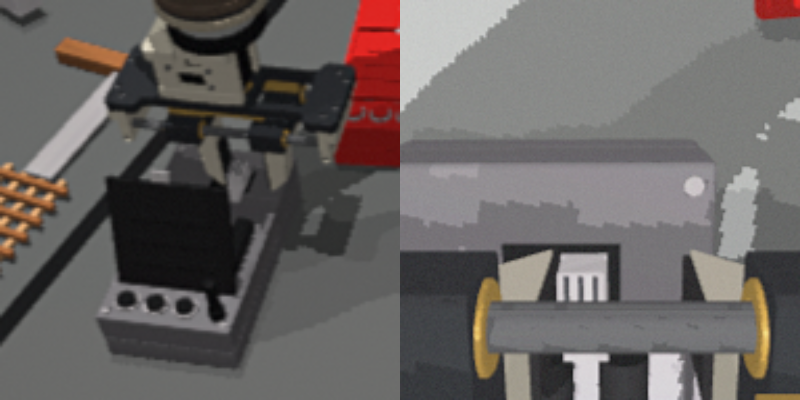

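The cover is standing open. I'll back off 6 mm, then go straight up.

send_rows([
  [[0,0,-3,0,0,0,40],[0,0,-6,0,0,0,40],[0,0,-7,0,0,0,40],[-15,0,-7,0,0,0,40],[-40,0,-7,0,0,0,40],[-70,10,-7,0,0,0,40],[-100,20,-7,0,0,0,40],[-130,30,-7,0,0,0,40]],
])

```text
clock: 6.15
position: [0.4811, -0.2516, 0.1848]
ee_rot: [-1.369, 1.097, 1.37]
force: [0.7, 0.5, 0.7]
width: 0.4
```

send_rows([
  [[-20,20,0,0,0,0,40],[-40,40,0,0,0,0,40],[-50,60,0,0,0,0,40],[-50,70,0,0,0,0,40],[-50,70,0,0,0,0,40],[-50,70,0,0,0,0,40],[-50,70,0,0,0,0,40],[-50,70,0,0,0,0,40]],
])

```text
clock: 6.95
position: [0.4139, -0.2663, 0.2331]
ee_rot: [-1.37, 1.097, 1.371]
force: [-0.1, -1.0, -0.4]
width: 0.397
```

Run:
```python
from h import *
st=arm.observe();print(st["position"],st["force"],st["clock"],abs(st["dq"]).max())
a,d=optics.get_image("scene");save("s5.png",a)
K,T,c=campose("scene")
v,u=np.mgrid[:384,:512]
P=np.stack([(u-K[0,2])/K[0,0]*d,-(v-K[1,2])/K[1,1]*d,-d],-1)@T[:3,:3].T+T[:3,3]
q=P-TH;X=q@xb;Y=q@yb;Z=P[...,2]-.05
m=(d>0)&(abs(Y)<.045)&(X>.05)&(X<.13)&(Z>.01)&(Z<.12)
f=np.polyfit(Z[m],X[m],1);print(m.sum(),"angle",np.pi/2-np.arctan(-f[0]),Z[m].max())
```

```text
[ 0.41389552 -0.2663251   0.23310154] [-0.0926742  -0.95961943 -0.44681734] 6.95 0.0039859962646513255
1507 angle 1.239282445649001 0.09785749425196548
```

View pics/s5.png

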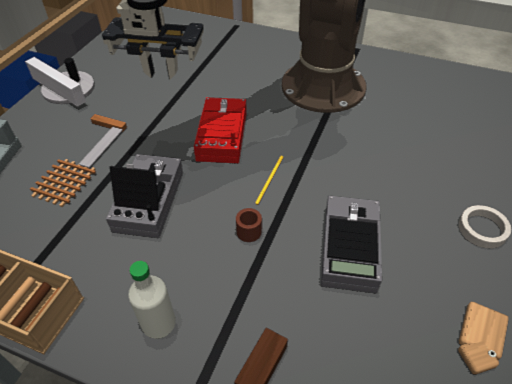

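The cover (135,185) stands open at about 1.24 rad. The display box (352,240) is shut and the arm is clear and at rest, so I'm handing in.

```bash
python3 -c "
from cell import arm
print(arm.sign_off())"
```

```text
the job is handed in; nothing more can be done
None
```

The control box's battery cover is open, and I handed the job in at about 7 s of the 27 s allowed. I lowered the partly open fingers either side of the thumb latch and pushed it about 15 mm towards +y. The cover sprang up, and I then backed off and lifted clear.

- **Control box cover:** the depth image puts it at about 1.24 rad. I took one picture after retreating, so its speed was not measured, but it already stood open 1.7 s earlier.
- **Other boxes:** the box with the display window looks shut in that same picture. I never went near it, and the red look-alike was not touched.
- **Arm:** it was at rest about 0.18 m above the deck. The force readings taken after each move were all under about 2 N.

No check failed. Halfway through the push the scene view did not show clearly whether the cover had been released, so I pushed 2 mm further and looked again.

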